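Clear the spice carousel's hub, turn the square jar to the front and hold it there

TASK

Lift the handled sugar canister off the hub of the spice carousel and set it down upright, without dropping it, on the round cork mat. Then grip the bared square hub, turn the carousel until its only square jar stands straight over the wooden tongue that marks the front, and finish with the gripper still closed on the hub, holding the carousel still. Leave the other things on the counter where they are.

Things in the scene. Friction and masses are not known exactly. Their poses are not given: they have to be found in the camera images.
- canister: lidded white ceramic sugar canister, 84 mm wide, flat lid top at 76 mm, about 0.35 kg; origin under the centre of its foot, z up. It starts standing loose on the flat top of the hub. A rigid steel arch handle rises over the lid: round bar 10 mm thick running along the canister's y axis, straight for 72 mm between its two legs, underside 34 mm above the lid
- handle (a point): middle of the canister's handle bar, on the bar's axis, 115 mm above the canister's foot; same axes as the canister (bar along y)
- mat: round cork mat fixed flat on the counter left or right of the carousel, 136 mm wide, 6 mm thick; origin under its centre
- base: dark wooden foot of the carousel, fixed to the counter, 190 mm wide, 12 mm high; origin under its centre, on the turning axis, z up. A tongue 34 mm wide sticks out along its -x axis to 158 mm from the axis, 43 mm past the tray's rim, 11 mm high: it marks the front and does not turn
- carousel: turning part of the carousel: round wooden tray 230 mm wide, top at 30 mm, with five jars fixed on it and a square hub at its centre; nothing on it but the hub is higher than 110 mm. Origin on the turning axis at counter height, z up. Turns over a whole turn either way, friction 0.06 N m, no spring; when its x axis points as the base's does, the square jar is over the tongue
- hub_top (a point): centre of the flat top of the hub, 140 mm above the counter, on the turning axis. The hub is a square wooden block on a thin post: sides 54 mm, parallel to the carousel's x and y axes, flat from 100 to 140 mm above the counter (the rules call it carousel_c0)
- square_jar (a point): centre of the only square jar (44 mm wide, 46 mm square lid, small round knob up to 110 mm), at lid-top height 100 mm, 85 mm from the turning axis along the carousel's -x axis. The other four jars are round, 46 mm wide over the flat lid, lid top at 100 mm, also 85 mm from the axis, all five 72 degrees apart
- front (a point): point over the tongue, 85 mm from the turning axis along the base's -x axis, 100 mm above the counter: where the centre of the square jar must come
- pie_dish: white ceramic pie dish, 170 mm wide, 36 mm high; origin under its centre; leave alone
- bowl: glass bowl, 150 mm wide, 65 mm high; origin under its centre; leave alone
- whisk: flat steel whisk lying down, 265 mm long, up to 70 mm wide; origin where handle and wires meet, wires to its +x; leave alone
- spatula: silicone spatula lying down along its x axis, handle to -x; leave alone
- shaker: metal sugar shaker, 60 mm wide, 110 mm high; origin under its centre; leave alone
- cutter: steel ring pastry cutter, 70 mm wide, 30 mm high; origin under its centre; leave alone
- cup: mug, 76 mm wide, 75 mm high, ear at its +y; origin under its centre; leave alone
Not all that is in view belongs to the job. Leave any yellow look-alike of the canister alone.

How it is judged:
By the outcome, as a careful person would: the job done as asked, in the order asked, and still so for the second after the job is handed in, while the arm keeps its last pose, push and grip.
It also fails if it takes over 67 s, if anything falls off the work surface, if the arm or the gripper's body presses on something with over 40 N, if the wrist force passes 120 N, or if a joint passes its speed limit or range.

ROBOT

A 6-joint arm with a two-finger parallel gripper is mounted at the origin on the work surface. World frame = base frame: x ahead of the robot, y to its left, z up, the work surface at z = 0. Lengths are in mm, angles in degrees, forces in N, time in s.
With the tool pointing down it reaches from about 300 to 850 mm from the base axis. Payload 4.2 kg.
Tool frame: the origin (TCP) lies midway between the tips of the shut fingers; the grasp point (between the pads) lies 19 mm behind it (pinch_z is the distance from the TCP to the grasp point, in mm); z points along the fingers, y is the line along which they close (so a half turn about z gives the same grasp; the last joint's range is limited). The gripper opens to 91 mm and grips with 3 to 60 N. Pads are 32 mm wide; open, the fingers measure 118 mm over their backs; the gripper's body (76 mm by 178 mm) begins 60 mm behind the grasp point.
Start: joints at [-66.979, 18.312, 89.639, -0, 72.044, -1.146], TCP at [235.412, -524.618, 213.976] pointing down, gripper open.
Joint ranges: [-177.97, 177.97], [-48.28, 115.42], [12.27, 149.76], [-77.06, 257.06], [2.81, 150.46], [-146.56, 146.56]. Speed limits (degrees/s): [147.25, 147.25, 180, 180, 180, 180].

INTERFACE

Orientations are given as [roll, pitch, yaw] about the fixed x, y, z axes, in that order (R = Rz(yaw) Ry(pitch) Rx(roll)).
In Python, from workcell import * gives the robot as it stands.
- The arm moves only by the tool step_arm, never from a script. Its argument "steps" is a list of rows, each a list of 7 numbers: the turn, a rotation vector about the tool's x, y, z in degrees, then the shift along the tool's x, y, z in mm, then the opening, from 0 (shut) to 1 (fully open). In form: [[rx, ry, rz, x, y, z, hand], ...]. A call has exactly 8 rows; each row shifts and turns the commanded pose from where the row before left it, along the tool's axes as they then stand; what a row does not reach is not made up. A row lasts 1/8 s, in which the tool goes at most 62.5 mm and 10.7 degrees, less where a joint would pass 70% of its speed; a pose out of reach is approached as far as the arm can. A call is refused whole if a number of a shift passes 62.5 or a number of a turn 10.7, either way. A call with a gripper value outside its range is refused whole. The fingers move at their own pace and stop on an object; "force" is the grip in N (left out, the last holds). Time passes only in rows, so rows that do not move let the fingers close, or fill a call up. It gives the time, the measured TCP pose, the force, the opening and the grip force at its end, in the units of the state.
- state(): the state, without advancing time (a new reading comes with each control period).
- grab_frame(name): name is "scene" or "top" or "wrist"; returns a dict with "image" (420x560x3 uint8, blue, green, red), "fovy" (degrees; the focal length in pixels is half the picture's height over the tangent of half this angle, whatever the lens; pixels are square), "cx", "cy" (the principal point, pixels), "origin" and "rotation" of the camera in the world; the wrist camera has in their place "tool_from_camera" (4x4, takes a point from camera to tool coordinates, whose origin is the TCP and whose axes are the flange's). Camera axes: x right, y down, z forward; pixel columns grow to the right and rows downward; lengths in mm; the calibration is good to about 2 mm. A picture is of the moment at which its call begins: read the wrist's pose just before it. There is no depth.
- job_done(): hands the job in; it is judged then, once.
The state is a dict: "time_s": time; "qpos": joint angles; "qvel": joint speeds; "effort": joint torques, N m; "ee_pos": TCP position; "ee_rot": TCP orientation; "force": force on the tool from outside, world axes, zero at the start; "torque": the same for the moment, N m; "gripper_width": finger opening in mm; "gripper_force": force on a finger pad.
Only numpy, scipy, OpenCV 4.12 (cv2) and the standard library are available. Lean on these libraries where they do the work, as an engineer would, in place of code of your own. Each camera call takes 0.05 s, during which the arm holds its last target. There are 200 camera calls.

## Working session

There is one attempt and no reset: what is moved stays moved. The work goes in short steps, Python scripts to look and compute and a tool call to move; the robot and the scene stay as the last step left them, time stands still between calls to the robot, and variables do not carry over. Pictures are saved under pics/ and viewed, at most 10 in all, crops included, and the job is handed in when it is done.

Besides the shell and the picture viewer there is one more tool, called as name([rows], argument=value, ...), one row to a line, values as JSON. step_arm: Moves the arm, as the interface text tells. Its arguments: {"type":"object","properties":{"steps":{"type":"array","items":{"type":"array","items":{"type":"number"}}},"force":{"type":"number"}},"required":["steps"]}

```bash
mkdir -p pics; cat > h.py <<'E'
from workcell import *
import numpy as np, cv2
def ray(f,u,v):
    H=f["image"].shape[0]; fl=H/2/np.tan(np.radians(f["fovy"])/2)
    d=np.array([(u-f["cx"])/fl,(v-f["cy"])/fl,1.0]); R=np.array(f["rotation"]).reshape(3,3)
    return np.array(f["origin"]),R@d
def onz(f,u,v,z):
    o,d=ray(f,u,v); return o+d*(z-o[2])/d[2]
def proj(f,p):
    H=f["image"].shape[0]; fl=H/2/np.tan(np.radians(f["fovy"])/2)
    c=np.array(f["rotation"]).reshape(3,3).T@(np.array(p)-np.array(f["origin"]))
    return np.array([f["cx"]+fl*c[0]/c[2],f["cy"]+fl*c[1]/c[2]])
E
python3 - <<'E'
from h import *
import pickle
print(state())
for n in("scene","top"):
    f=grab_frame(n); pickle.dump(f,open(n+".pkl","wb")); cv2.imwrite(f"pics/{n}0.png",f["image"])
    print(n,f["fovy"],f["cx"],f["cy"],f["origin"],f["rotation"])
E
```

```text
{'time_s': 0.0, 'qpos': array([-6.69782416e+01,  1.83518560e+01,  8.97062841e+01, -3.37872804e-03,
        7.20431498e+01, -1.14662607e+00]), 'qvel': array([ 0.01697703, -0.03277686, -0.03114005,  0.0915694 , -0.00239625,
        0.04023971]), 'effort': array([-2.23408456e-04, -4.12470281e+01, -2.31973922e+01,  7.26439850e-02,
        4.56112053e-02, -1.24015646e-04]), 'ee_pos': array([ 235.19718706, -524.14778838,  213.11894899]), 'ee_rot': array([-1.79898666e+02,  1.18473809e-03,  2.41694301e+01]), 'force': array([0.72538138, 0.3606202 , 0.30692893]), 'torque': array([ 0.00274957,  0.02152399, -0.03900584]), 'gripper_force': 0.0, 'gripper_width': 91.29544302249559}
scene 57.849793187470986 279.2395792338137 207.0152633450244 [ 993.09980258 -687.89136574  820.54162856] [-130.7554731     0.76491097   28.07751771]
top 45.938024034011136 279.45600896498195 205.94791288880728 [ 324.1800049    11.40794625 1504.67793423] [-168.08595782    0.20949351  -90.9363378 ]
```

View pics/top0.png

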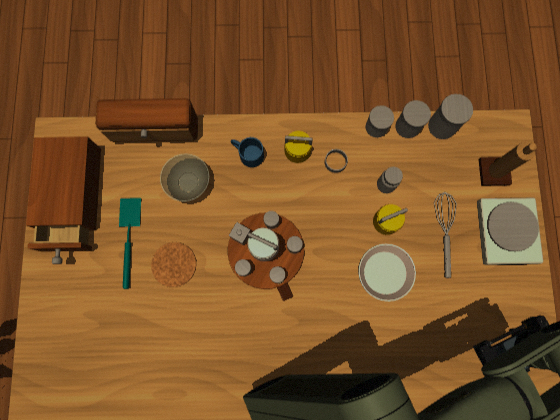

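View pics/scene0.png

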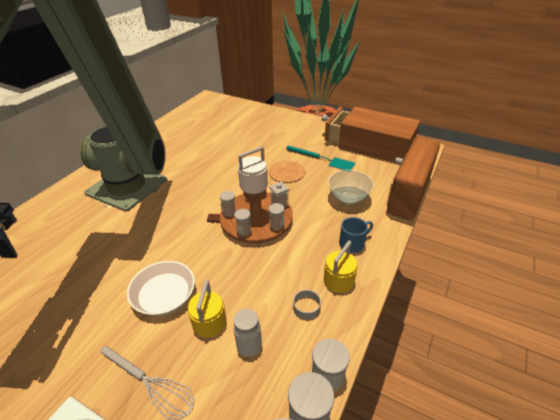

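The top view shows the white canister on the carousel at about (263,245) with its bar from (248,236) to (278,249). The mat is at (174,264), the tongue at (285,291) and the square jar at (239,234). There are three handled canisters: white (263,245), and yellow at (299,146) and (391,218). Only the white one stands on the hub, so it is the target. I'll confirm that in an enlarged crop.

```bash
sed -i 's/^import numpy as np, cv2/&\nfrom scipy.spatial.transform import Rotation as Ro/; s/np.array(f\["rotation"\]).reshape(3,3)/Ro.from_euler("xyz",f["rotation"],degrees=True).as_matrix()/' h.py
python3 - <<'E'
from h import *
import pickle
t=pickle.load(open("top.pkl","rb"));s=pickle.load(open("scene.pkl","rb"))
a=cv2.resize(t["image"][205:305,222:312],None,fx=4.4,fy=4.4,interpolation=cv2.INTER_CUBIC)
b=cv2.resize(s["image"][140:250,202:300],None,fx=4,fy=4,interpolation=cv2.INTER_CUBIC)
cv2.imwrite("pics/crop1.png",np.hstack([a,b]))
print(a.shape,b.shape)
# mat, tray by colour
for n,(u,v,z) in dict(mat=(174,264,6),bar1=(248,236,255),bar2=(278,249,255),tongue=(285,291,11),sq=(239,234,100)).items(): print(n,onz(t,u,v,z).round())
hsv=cv2.cvtColor(t["image"],cv2.COLOR_BGR2HSV)
for u,v in((165,262),(257,220),(262,280),(285,292),(200,300),(263,235),(270,249)): print(u,v,hsv[v,u])
E
```

```text
(440, 396, 3) (440, 392, 3)
mat [467. 333.   6.]
bar1 [511.  93. 255.]
bar2 [477.  17. 255.]
tongue [381.  -1.  11.]
sq [540. 129. 100.]
165 262 [ 13 181 149]
257 220 [ 12 215 116]
262 280 [ 11 206 124]
285 292 [ 12 214  62]
200 300 [ 17 168 173]
263 235 [ 39  45 183]
270 249 [ 43  35 183]
```

View pics/crop1.png

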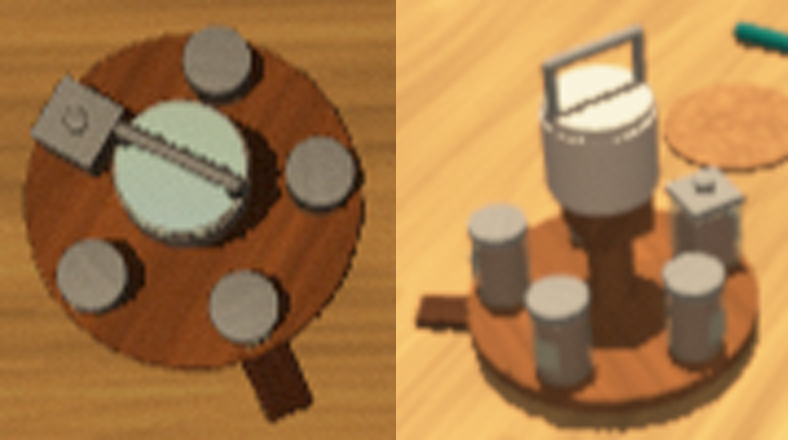

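The crop confirms it: the white canister is on the hub. In crop pixels its bar runs (120,130)–(240,188), the square jar (with knob) is at (78,122) and the tongue tip is near (290,408).

```bash
python3 - <<'E'
from h import *
import pickle
t=pickle.load(open("top.pkl","rb"));s=pickle.load(open("scene.pkl","rb"))
W=lambda x,y,z: onz(t,222+(x+.5)/4.4-.5,205+(y+.5)/4.4-.5,z)[:2]
J=np.array([W(*p,100) for p in((77,126),(218,61),(321,172),(244,305),(91,274))])
# fit centre+angle with radius 85, 72deg spacing
from scipy.optimize import least_squares
best=None
for sg in(1,-1):
    r=least_squares(lambda q:np.ravel(J-[[q[0]+85*np.cos(q[2]+sg*k*1.2566),q[1]+85*np.sin(q[2]+sg*k*1.2566)] for k in range(5)]),[478,60,np.arctan2(*(J[0]-J.mean(0))[::-1])])
    print(sg,r.cost,r.x[:2],np.degrees(r.x[2]),r.fun.round(1) if r.cost<200 else '')
# tray
hsv=cv2.cvtColor(t["image"],cv2.COLOR_BGR2HSV)
tt=[W(*p,11) for p in((311,400),(268,422))];print("tongue tip",tt,np.mean(tt,0))
b=[W(*p,255) for p in((118,130),(240,187))];print("bar",b,np.mean(b,0),np.degrees(np.arctan2(*(b[0]-b[1])[::-1])))
# mat
im=t["image"].astype(int)
m=((hsv[...,0]<=15)&(hsv[...,1]>150)&(hsv[...,2]>125)).astype(np.uint8); m=cv2.morphologyEx(m,cv2.MORPH_OPEN,np.ones((5,5)))
n,l,st,c=cv2.connectedComponentsWithStats(m)
k=l[264,174];print(st[k],c[k],onz(t,*c[k],6))
# scene bar ends crop: check against
S=lambda x,y:(202+(x+.5-396)/4-.5,140+(y+.5)/4-.5)
for e,p in((b[0],0),(b[1],1)): print(((proj(s,[*e,255])-[202,140])*4+[396,0]).round())
print("hubmid",((proj(s,[*np.mean(b,0),255])-[202,140])*4+[396,0]).round())
E
```

```text
1 35446.766155812984 [501.63124278  55.2740716 ] 149.24360615256785 
-1 4.542495648759389 [501.63204226  55.27427661] 59.5250818085506 [-2.1  0.  -0.5 -0.7  0.  -0.3  1.4  0.3  1.2  0.6]
tongue tip [array([367.09285223, -21.93833474]), array([352.99370452,   7.31524585])] [360.04327838  -7.31154445]
bar [array([515.79537617,  91.89825529]), array([481.46205825,  21.76081619])] [498.62871721  56.82953574] 63.91756549658199
[ 151  242   45   45 1576] [172.66941624 263.98730964] [466.88708071 337.00728356   6.        ]
[638.  29.]
[542.  66.]
hubmid [591.  47.]
```

step_arm([
  [0,0,-5,0,0,-15,1],
  [0,0,-5,0,0,-15,1],
  [0,0,-5,0,0,-15,1],
  [0,0,-5,0,0,-15,1],
  [0,0,-5,0,0,-15,1],
  [0,0,-5,0,0,-15,1],
  [0,0,-5,0,0,-15,1],
  [0,0,-5,0,0,-15,1],
])

```text
time_s: 1.1
ee_pos: [235.3, -524.4, 333.9]
ee_rot: [-180.0, -0.0, 64.3]
force: [0.2, 0.2, 0.6]
gripper_width: 91.3
gripper_force: 0.0
```

step_arm([
  [0,0,0,20,-1,0,1],
  [0,0,0,40,-1,0,1],
  [0,0,0,45,-1,0,1],
  [0,0,0,45,-1,0,1],
  [0,0,0,45,-1,0,1],
  [0,0,0,45,-1,0,1],
  [0,0,0,45,-1,0,1],
  [0,0,0,45,-1,0,1],
])

```text
time_s: 2.1
ee_pos: [371.6, -221.2, 332.9]
ee_rot: [-179.9, -0.0, 64.1]
force: [0.3, -0.2, 0.1]
gripper_width: 91.6
gripper_force: 0.0
```

step_arm([
  [0,0,0,45,-1,0,1],
  [0,0,0,45,-1,0,1],
  [0,0,0,45,-1,0,1],
  [0,0,0,45,-1,0,1],
  [0,0,0,45,-1,0,1],
  [0,0,0,40,-1,0,1],
  [0,0,0,28,0,0,1],
  [0,0,0,10,0,0,1],
])

```text
time_s: 3.1
ee_pos: [497.7, 53.0, 332.8]
ee_rot: [-179.9, 0.1, 64.2]
force: [-0.3, -0.2, -0.6]
gripper_width: 91.1
gripper_force: 0.0
```

```bash
cat >> h.py <<'E'
def wrist():
    s=state(); f=grab_frame("wrist"); T=np.array(f["tool_from_camera"])
    R=Ro.from_euler("xyz",s["ee_rot"],degrees=True).as_matrix()
    f["origin"]=R@T[:3,3]+s["ee_pos"]; f["rotation"]=Ro.from_matrix(R@T[:3,:3]).as_euler("xyz",degrees=True)
    return s,f
def delta(x,y,yaw=None):
    s=state(); a=np.radians(s["ee_rot"][2]); d=np.array([x,y])-s["ee_pos"][:2]
    return "tool dx %.1f dy %.1f"%(d@[np.cos(a),np.sin(a)],d@[np.sin(a),-np.cos(a)]),s["ee_pos"].round(1),s["ee_rot"].round(2)
E
python3 - <<'E'
from h import *
import pickle
s,f=wrist(); print(s["ee_pos"],s["ee_rot"],s["qpos"].round(1)); pickle.dump(f,open("w1.pkl","wb")); cv2.imwrite("pics/w1.png",f["image"]); print(f["origin"],f["rotation"],f["fovy"])
print(proj(f,[516,92,255]),proj(f,[481,22,255]),proj(f,[499,57,255]))
E
```

```text
[497.72797406  53.00588232 332.81361378] [-1.79879020e+02  6.11788506e-02  6.42470507e+01] [ 4.8  8.5 85.9  0.  85.7 30.5]
[531.78645735 122.03693332 504.04261505] [164.06957849   0.16437331 -25.74937407] 66.77398977377938
[278.67439225 160.99993465] [277.40723399 253.35379634] [278.56735039 208.83239386]
```

View pics/w1.png

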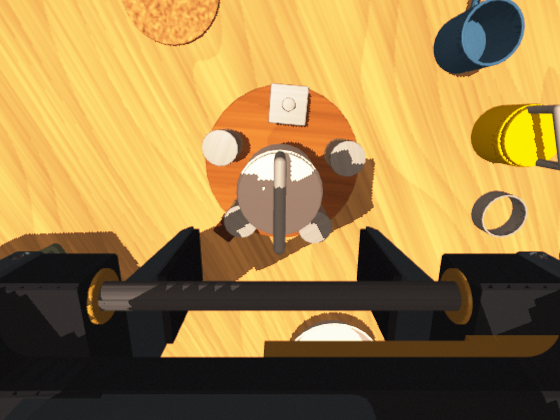

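The wrist view shows the bar from (280,153) to (279,251), within a few pixels of the prediction. The square jar is at (289,104).

```bash
python3 - <<'E'
from h import *
import pickle
f=pickle.load(open("w1.pkl","rb"))
g=cv2.cvtColor(f["image"],cv2.COLOR_BGR2GRAY)
for v in (170,190,210,230,245): print(v,g[v,268:292])
a=onz(f,280.2,153,255)[:2];b=onz(f,279,251,255)[:2];print(a,b,(a+b)/2,np.linalg.norm(a-b),np.degrees(np.arctan2(*(a-b)[::-1])))
print(delta(*((a+b)/2)))
print("knob",onz(f,289,104,110))
E
```

```text
170 [253 253 253 253 252 234 169 195 212 219 225 226 222 209 199 181 158 127
 114 143 144 143 163 234]
190 [141 141 140 141 138 111  80  86  90  92  93  93  92  88  88  85  79  87
 122 142 141 139 140 139]
210 [140 138 140 138 133 100  82  88  91  92  93  90  88  89  86  82  79  97
 139 138 140 139 140 140]
230 [139 139 139 140 131  96  82  86  89  93  92  93  90  88  85  83  79 102
 139 139 140 139 138 139]
245 [98 99 97 97 93 80 80 88 91 93 93 91 91 89 85 82 76 81 93 91 94 92 94 97]
[519.76077518  97.06682009] [483.15721085  23.36160958] [501.45899301  60.21421484] 82.29385747474193 63.59003442144388
('tool dx 7.8 dy -0.1', array([498.2,  53.1, 332.9]), array([-1.7989e+02,  1.0000e-02,  6.4240e+01]))
knob [546.92098831 129.61054926 110.        ]
```

step_arm([
  [0,0,0,6,0,5,1],
  [0,0,0,0,0,15,1],
  [0,0,0,0,0,20,1],
  [0,0,0,0,0,20,1],
  [0,0,0,0,0,20,1],
  [0,0,0,0,0,12,1],
  [0,0,0,0,0,5,1],
  [0,0,0,0,0,0,0.5],
], force=30)

```text
time_s: 4.15
ee_pos: [501.3, 56.4, 236.9]
ee_rot: [180.0, 0.0, 64.1]
force: [0.5, 0.4, -0.2]
gripper_width: 84.0
gripper_force: 0.0
```

step_arm([
  [0,0,0,0,0,0,0.3],
  [0,0,0,0,0,0,0.15],
  [0,0,0,0,0,0,0],
  [0,0,0,0,0,0,0],
  [0,0,0,0,0,0,0],
  [0,0,0,0,0,0,0],
  [0,0,0,0,0,0,0],
  [0,0,0,0,0,0,0],
], force=30)

```text
time_s: 5.15
ee_pos: [500.9, 56.7, 236.9]
ee_rot: [-180.0, 0.0, 64.2]
force: [-0.6, -0.3, 1.1]
gripper_width: 9.5
gripper_force: 30.0
```

step_arm([
  [0,0,0,0,0,-3,0],
  [0,0,0,0,0,-6,0],
  [0,0,0,0,0,-10,0],
  [0,0,0,0,0,-12,0],
  [0,0,0,0,0,-12,0],
  [0,0,0,0,0,-10,0],
  [0,0,0,0,0,-5,0],
  [0,0,0,0,0,-2,0],
])

```text
time_s: 6.15
ee_pos: [501.2, 56.6, 297.2]
ee_rot: [180.0, 0.0, 64.2]
force: [-0.8, 0.3, -4.5]
gripper_width: 9.1
gripper_force: 30.0
```

step_arm([
  [0,0,0,4.2,-2.7,0,0],
  [0,0,0,8.4,-5.4,0,0],
  [0,0,0,12.6,-8.1,0,0],
  [0,0,0,16.8,-10.8,0,0],
  [0,0,0,20.2,-13,0,0],
  [0,0,0,20.2,-13,0,0],
  [0,0,0,20.2,-13,0,0],
  [0,0,0,20.2,-13,0,0],
])

```text
time_s: 7.15
ee_pos: [483.1, 203.4, 296.8]
ee_rot: [-180.0, 0.0, 64.2]
force: [-0.1, 0.1, -4.6]
gripper_width: 9.3
gripper_force: 30.0
```

step_arm([
  [0,0,0,20.2,-13,0,0],
  [0,0,0,20.2,-13,0,0],
  [0,0,0,20.2,-13,0,0],
  [0,0,0,16.8,-10.8,0,0],
  [0,0,0,14.2,-9.2,0,0],
  [0,0,0,10,-6.5,0,0],
  [0,0,0,6.7,-4.3,0,0],
  [0,0,0,4.2,-2.7,0,0],
])

```text
time_s: 8.15
ee_pos: [467.5, 334.6, 296.9]
ee_rot: [180.0, 0.0, 64.2]
force: [-0.6, 0.5, -4.1]
gripper_width: 9.2
gripper_force: 30.0
```

```bash
python3 - <<'E'
from h import *
print(delta(467,334), state()["force"],state()["gripper_width"])
f=grab_frame("scene"); s,w=wrist()
a=cv2.resize(f["image"][80:240,190:400],None,fx=2,fy=2,interpolation=cv2.INTER_CUBIC)
b=cv2.resize(w["image"],(400,300)); b=cv2.copyMakeBorder(b,0,20,0,0,cv2.BORDER_CONSTANT)
cv2.imwrite("pics/m1.png",np.hstack([a[:, :400],b])); print(proj(f,[467,334,6]),proj(w,[467,334,6])/1.4)
E
```

```text
('tool dx -0.7 dy -0.2', array([467.5, 334.6, 296.9]), array([1.7999e+02, 2.0000e-02, 6.4150e+01])) [-0.62527342  0.50651794 -4.08262478] 9.246953266883736
[286.73580001 170.84005281] [199.5637516  122.64207528]
```

View pics/m1.png

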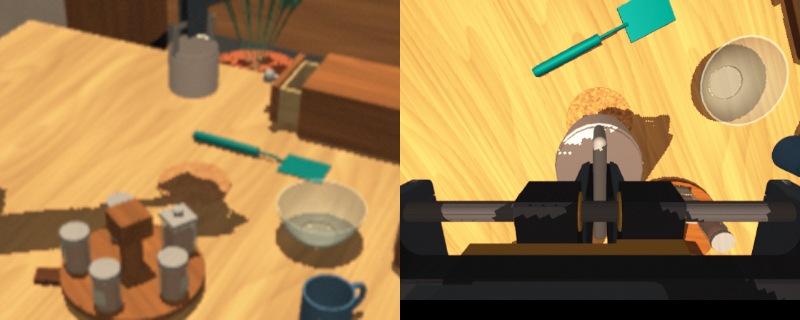

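It hangs upright over the mat (mat at about (197,180) in the left crop), so I'm lowering it.

step_arm([
  [0,0,0,0,0,6,0],
  [0,0,0,0,0,15,0],
  [0,0,0,0,0,25,0],
  [0,0,0,0,0,32,0],
  [0,0,0,0,0,35,0],
  [0,0,0,0,0,32,0],
  [0,0,0,0,0,25,0],
  [0,0,0,0,0,12,0],
])

```text
time_s: 9.25
ee_pos: [466.3, 333.3, 112.6]
ee_rot: [-179.9, 0.2, 64.2]
force: [0.1, -0.1, -3.2]
gripper_width: 9.2
gripper_force: 30.0
```

step_arm([
  [0,0,0,0,0,4,0],
  [0,0,0,0,0,2,0],
  [0,0,0,0,0,1,0],
  [0,0,0,0,0,1,0],
  [0,0,0,0,0,1,0],
  [0,0,0,0,0,1,0],
  [0,0,0,0,0,0,0],
  [0,0,0,0,0,0,0],
])

```text
time_s: 10.25
ee_pos: [467.4, 334.4, 104.9]
ee_rot: [180.0, 0.0, 64.2]
force: [-0.1, -0.2, -3.9]
gripper_width: 9.2
gripper_force: 30.0
```

step_arm([
  [0,0,0,0,0,0.7,0],
  [0,0,0,0,0,0.7,0],
  [0,0,0,0,0,0.5,0],
  [0,0,0,0,0,0.5,0],
  [0,0,0,0,0,0.4,0],
  [0,0,0,0,0,0,0],
  [0,0,0,0,0,0,0],
  [0,0,0,0,0,0,0],
])

```text
time_s: 11.25
ee_pos: [467.3, 334.7, 102.8]
ee_rot: [-180.0, -0.0, 64.2]
force: [-3.5, -0.1, 5.9]
gripper_width: 9.6
gripper_force: 30.0
```

Contact: the force has gone from -4 to +6 N. Releasing.

step_arm([
  [0,0,0,0,0,0,0.2],
  [0,0,0,0,0,0,0.4],
  [0,0,0,0,0,0,0.7],
  [0,0,0,0,0,0,0.7],
  [0,0,0,0,0,0,0.7],
  [0,0,0,0,0,0,0.7],
  [0,0,0,0,0,-5,0.7],
  [0,0,0,0,0,-15,0.7],
])

```text
time_s: 12.25
ee_pos: [467.0, 334.1, 122.2]
ee_rot: [-180.0, 0.1, 64.2]
force: [-0.1, 0.7, 0.5]
gripper_width: 64.1
gripper_force: 0.0
```

step_arm([
  [0,0,0,0,0,-25,1],
  [0,0,0,0,0,-30,1],
  [0,0,0,0,0,-30,1],
  [0,0,0,0,0,-30,1],
  [0,0,0,0,0,-25,1],
  [0,0,0,0,0,-15,1],
  [0,0,0,0,0,-5,1],
  [0,0,0,0,0,0,1],
])

```text
time_s: 13.25
ee_pos: [467.2, 334.3, 281.8]
ee_rot: [-180.0, 0.0, 64.2]
force: [0.4, 0.2, -1.0]
gripper_width: 90.9
gripper_force: 0.0
```

```bash
python3 - <<'E'
from h import *
import pickle
f=grab_frame("top"); pickle.dump(f,open("t2.pkl","wb")); s,w=wrist(); print(s["ee_pos"],s["ee_rot"])
g=grab_frame("scene"); pickle.dump(g,open("s2.pkl","wb"))
a=cv2.resize(f["image"][205:305,222:312],None,fx=4.4,fy=4.4,interpolation=cv2.INTER_CUBIC)
b=cv2.resize(w["image"],(400,300)); b=cv2.copyMakeBorder(b,0,140,0,0,cv2.BORDER_CONSTANT)
cv2.imwrite("pics/c2.png",np.hstack([a,b]))
E
```

```text
[467.09685525 334.19537549 281.28583721] [-1.79957257e+02  8.48006808e-02  6.41652675e+01]
```

View pics/c2.png

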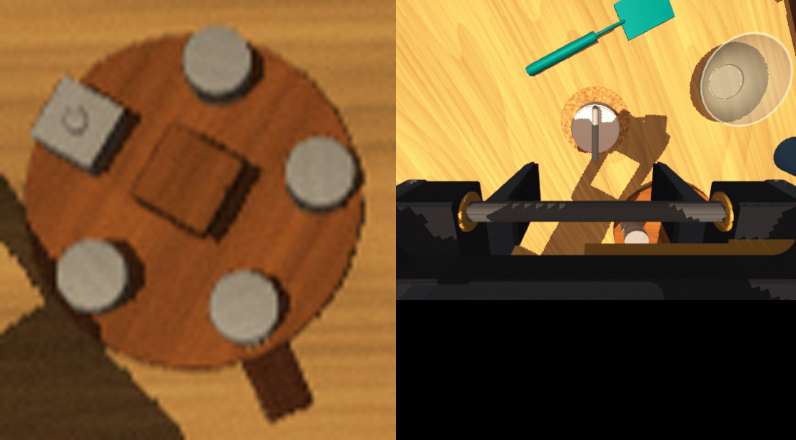

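The canister is upright on the mat (right part, (597,125)). The bared hub's corners in the left crop are (176,125), (246,165), (208,236) and (135,195).

```bash
python3 - <<'E'
from h import *
import pickle
t=pickle.load(open("t2.pkl","rb"))
W=lambda x,y,z: onz(t,222+(x+.5)/4.4-.5,205+(y+.5)/4.4-.5,z)[:2]
ang=lambda v:np.degrees(np.arctan2(v[1],v[0]))
H=np.array([W(*p,140) for p in((176,125),(246,165),(208,236),(135,195))])
c=H.mean(0);print("hub",c,[ (round(np.linalg.norm(H[i]-H[i-1]),1),round(ang(H[i]-H[i-1])%90,1)) for i in range(4)])
S=np.array([W(*p,100) for p in((68,76),(125,114),(95,173),(32,133))])
print("sq",S.mean(0),[(round(np.linalg.norm(S[i]-S[i-1]),1),round(ang(S[i]-S[i-1])%90,1)) for i in range(4)],ang(S.mean(0)-c))
T=np.array([W(*p,11) for p in((311,401),(268,422))])
print("tongue",ang(T.mean(0)-c)%360,ang(T[0]-T[1]),np.linalg.norm(T.mean(0)-c),np.linalg.norm(T[0]-T[1]))
# tray circle fit
print("sides",ang(W(268,422,11)-W(244,370,11))%360,ang(W(311,401,11)-W(288,346,11))%360)
print(delta(*c))
E
```

```text
hub [500.81608625  53.32267825] [(np.float64(51.2), np.float64(59.3)), (np.float64(51.1), np.float64(59.1)), (np.float64(50.6), np.float64(61.1)), (np.float64(52.7), np.float64(59.8))]
sq [544.00381622 126.62643269] [(np.float64(44.0), np.float64(57.9)), (np.float64(45.3), np.float64(55.3)), (np.float64(43.1), np.float64(62.9)), (np.float64(49.0), np.float64(56.7))] 59.49505700438861
tongue 203.25125628744374 -65.3212401968058 153.5778904966754 32.17824407216361
sides 204.1659431292329 201.81762691888832
('tool dx -238.1 dy 152.8', array([467.1, 334.2, 281. ]), array([-1.7994e+02,  1.1000e-01,  6.4160e+01]))
```

step_arm([
  [0,0,2,0,0,0,1],
  [0,0,2.5,0,0,0,1],
  [0,0,0,-10,7.7,0,1],
  [0,0,0,-18,13.7,0,1],
  [0,0,0,-20,15.2,0,1],
  [0,0,0,-20,15.2,0,1],
  [0,0,0,-20,15.2,0,1],
  [0,0,0,-20,15.2,0,1],
])

```text
time_s: 14.4
ee_pos: [483.7, 197.3, 282.2]
ee_rot: [180.0, 0.0, 59.6]
force: [0.3, 0.6, -0.6]
gripper_width: 91.3
gripper_force: 0.0
```

step_arm([
  [0,0,0,-20,15.2,0,1],
  [0,0,0,-20,15.2,0,1],
  [0,0,0,-20,15.2,0,1],
  [0,0,0,-20,15.2,0,1],
  [0,0,0,-18,13.7,0,1],
  [0,0,0,-12,9,0,1],
  [0,0,0,-6.3,5.2,0,1],
  [0,0,0,0,0,0,1],
])

```text
time_s: 15.4
ee_pos: [501.6, 54.2, 282.1]
ee_rot: [-180.0, -0.0, 59.6]
force: [-0.1, -0.2, 1.0]
gripper_width: 91.1
gripper_force: 0.0
```

```bash
python3 - <<'E'
from h import *
import pickle
s,w=wrist(); pickle.dump(w,open("w3.pkl","wb")); print(s["ee_pos"],s["ee_rot"]); cv2.imwrite("pics/w3.png",cv2.resize(w["image"][60:270,150:420],None,fx=2.8,fy=2.8,interpolation=cv2.INTER_CUBIC))
print((proj(w,[501.2,54.5,140])-[150,60])*2.8)
E
```

```text
[501.59370914  54.17641419 282.14374587] [-1.79994876e+02 -8.52118757e-03  5.96216283e+01]
[360.20278103 378.06987293]
```

View pics/w3.png

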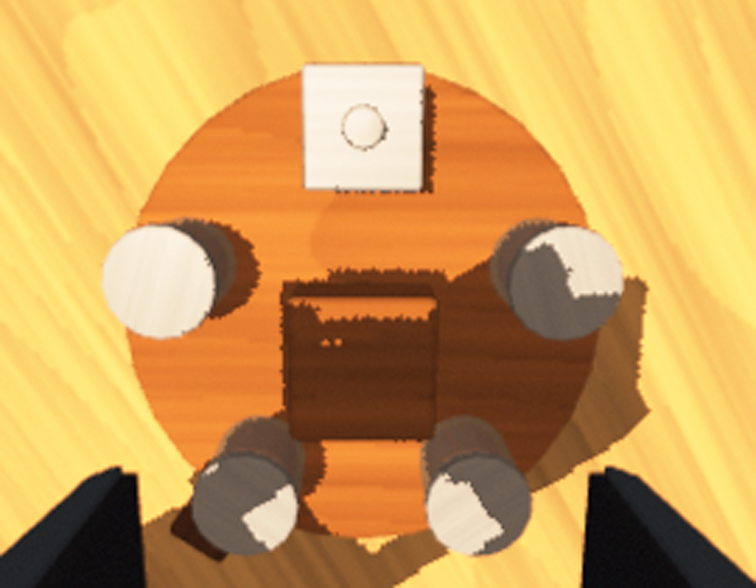

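The hub is square to the tool: crop centre (363,368), fingers centred at 362. Descending.

step_arm([
  [0,0,0,1.5,0,10,1],
  [0,0,0,0,0,25,1],
  [0,0,0,0,0,35,1],
  [0,0,0,0,0,35,1],
  [0,0,0,0,0,30,1],
  [0,0,0,0,0,22,1],
  [0,0,0,0,0,13,1],
  [0,0,0,0,0,6,1],
])

```text
time_s: 16.45
ee_pos: [502.2, 56.2, 105.4]
ee_rot: [-180.0, 0.0, 59.7]
force: [0.6, -0.0, -0.9]
gripper_width: 91.0
gripper_force: 0.0
```

step_arm([
  [0,0,0,0,0,0,0.8],
  [0,0,0,0,0,0,0.7],
  [0,0,0,0,0,0,0.6],
  [0,0,0,0,0,0,0.5],
  [0,0,0,0,0,0,0.5],
  [0,0,0,0,0,0,0.5],
  [0,0,0,0,0,0,0.5],
  [0,0,0,0,0,0,0.5],
], force=20)

```text
time_s: 17.45
ee_pos: [502.2, 56.0, 106.5]
ee_rot: [-180.0, -0.0, 59.7]
force: [-2.3, 1.4, 5.7]
gripper_width: 54.1
gripper_force: 20.0
```

step_arm([
  [0,0,-2,0,0,0,0.4],
  [0,0,-5,0,0,0,0.4],
  [0,0,-6,0,0,0,0.4],
  [0,0,-7,0,0,0,0.4],
  [0,0,-7,0,0,0,0.4],
  [0,0,-7,0,0,0,0.4],
  [0,0,-7,0,0,0,0.4],
  [0,0,-4,0,0,0,0.4],
], force=25)

```text
time_s: 18.45
ee_pos: [503.3, 55.9, 106.5]
ee_rot: [179.9, 0.0, 104.8]
force: [2.0, 2.0, 3.9]
gripper_width: 54.2
gripper_force: 25.0
```

step_arm([
  [0,0,-5,0,0,0,0.4],
  [0,0,-7,0,0,0,0.4],
  [0,0,-7,0,0,0,0.4],
  [0,0,-7,0,0,0,0.4],
  [0,0,-7,0,0,0,0.4],
  [0,0,-7,0,0,0,0.4],
  [0,0,-6,0,0,0,0.4],
  [0,0,-4,0,0,0,0.4],
])

```text
time_s: 19.45
ee_pos: [504.3, 56.7, 106.5]
ee_rot: [179.8, 0.2, 154.8]
force: [2.7, 5.8, 0.6]
gripper_width: 54.1
gripper_force: 25.0
```

step_arm([
  [0,0,-5,0,0,0,0.4],
  [0,0,-7,0,0,0,0.4],
  [0,0,-8,0,0,0,0.4],
  [0,0,-8,0,0,0,0.4],
  [0,0,-8,0,0,0,0.4],
  [0,0,-7,0,0,0,0.4],
  [0,0,-4,0,0,0,0.4],
  [0,0,-2.4,0,0,0,0.4],
])

```text
time_s: 20.45
ee_pos: [504.3, 57.9, 106.5]
ee_rot: [179.9, 0.3, -155.9]
force: [2.8, 8.2, 0.4]
gripper_width: 54.0
gripper_force: 25.0
```

```bash
python3 - <<'E'
from h import *
import pickle
s,w=wrist(); print(s["ee_pos"],s["ee_rot"],s["qpos"].round(1),s["torque"],s["force"],proj(w,[360,-8,11]),proj(w,[423,20,100]))
pickle.dump(w,open("w4.pkl","wb")); f=grab_frame("scene"); pickle.dump(f,open("s4.pkl","wb"))
b=cv2.resize(f["image"][160:260,190:310],None,fx=3,fy=3,interpolation=cv2.INTER_CUBIC)
a=cv2.resize(w["image"],(400,300))
cv2.imwrite("pics/f4.png",np.hstack([a,b]))
E
```

```text
[504.31637758  57.88505159 106.46426545] [ 179.89865609    0.30841579 -155.91904759] [   5.1   17.7  107.6    0.2   54.4 -109.1] [ 1.31782052 -0.22624353 -0.09749144] [2.81887415 8.16160279 0.42594365] [277.89855146   0.566435  ] [277.50765472  92.25931899]
```

View pics/f4.png

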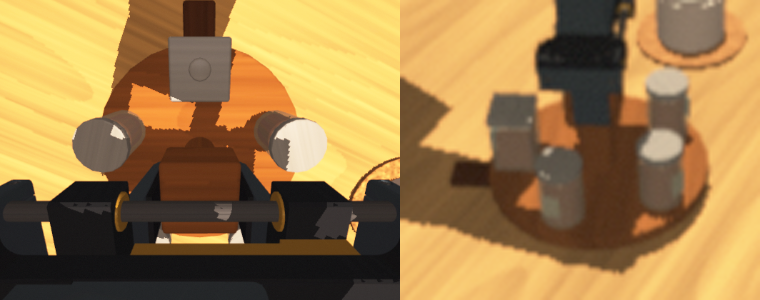

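The square jar (199,69 left) stands in line with the tongue (199,18). I'll measure the remaining angle.

```bash
python3 - <<'E'
from h import *
import pickle
w=pickle.load(open("w4.pkl","rb")); im=w["image"]; g=im[...,2].astype(int)
a=np.radians(204.08); ex=np.array([np.cos(a),np.sin(a)]); ey=np.array([-ex[1],ex[0]])
s=state(); c=s["ee_pos"][:2]
def loc(u,v,z): d=onz(w,u,v,z)[:2]-c; return np.array([d@ex,d@ey]).round(1)
for v in (5,15,25,35,45):
    r=cv2.GaussianBlur(g.astype(np.float32),(3,3),0)[v,225:335]; d=np.diff(r); l=225+d[:55].argmin()+.5; h=280+d[55:].argmax()+.5
    print("tongue",v,l,h,loc((l+h)/2,v,11),loc(l,v,11),loc(h,v,11))
for v in (60,75,95,115,130):
    r=cv2.GaussianBlur(g.astype(np.float32),(3,3),0)[v,222:340]; d=abs(np.diff(r)); l=222+d[:40].argmax()+.5; h=222+75+d[75:].argmax()+.5
    print("jar",v,l,h,loc((l+h)/2,v,100))
for v in (215,240,260):
    r=cv2.GaussianBlur(g.astype(np.float32),(3,3),0)[v,200:360]; d=abs(np.diff(r)); 
    print("hub",v,200+np.argsort(-d)[:6], )
cv2.imwrite("pics/w4c.png",np.hstack([cv2.resize(im[0:150,215:345],None,fx=4,fy=4,interpolation=cv2.INTER_CUBIC)]))
E
```

```text
tongue 5 255.5 301.5 [155.8   0.8] [155.8  17.8] [155.8 -16.1]
tongue 15 255.5 323.5 [149.3  -7.3] [149.3  17.9] [149.3 -32.5]
tongue 25 255.5 320.5 [142.7  -6.2] [142.6  18. ] [142.7 -30.5]
tongue 35 256.5 317.5 [135.9  -5.5] [135.9  17.4] [136.  -28.5]
tongue 45 256.5 300.5 [129.1   0.9] [129.1  17.5] [129.1 -15.8]
jar 60 234.5 323.5 [105.3   0.6]
jar 75 237.5 329.5 [98.1 -1.7]
jar 95 237.5 323.5 [88.4 -0.2]
jar 115 238.5 322.5 [78.2 -0.2]
jar 130 225.5 321.5 [70.4  3.6]
hub 215 [355 356 354 357 329 229]
hub 240 [355 354 353 222 336 356]
hub 260 [335 223 222 334 336 224]
```

View pics/w4c.png

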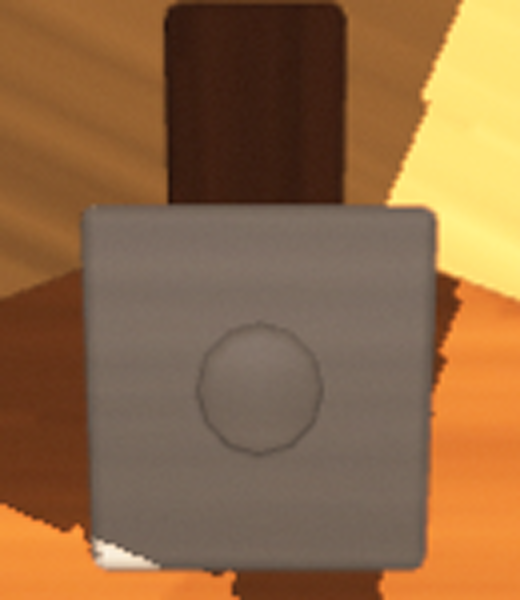

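The square jar is over the tongue to within about 0.3°: tongue centreline at crop column 256, jar knob at 259.5, 4x scale. I'll settle with the grip closed, then hand in.

step_arm([
  [0,0,-0.2,0,0,0,0.4],
  [0,0,0,0,0,0,0.4],
  [0,0,0,0,0,0,0.4],
  [0,0,0,0,0,0,0.4],
  [0,0,0,0,0,0,0.4],
  [0,0,0,0,0,0,0.4],
  [0,0,0,0,0,0,0.4],
  [0,0,0,0,0,0,0.4],
])

```text
time_s: 21.55
ee_pos: [504.3, 57.9, 106.5]
ee_rot: [179.9, 0.3, -155.8]
force: [2.4, 7.6, -0.1]
gripper_width: 53.7
gripper_force: 25.0
```

```bash
python3 -c "
from workcell import *
s=state();print(s['ee_rot'],s['force'],s['gripper_force'],s['qvel'].round(2));print(job_done())"
```

```text
[ 179.90133538    0.30607298 -155.78913   ] [ 2.37254452  7.59683265 -0.1073485 ] 24.996532201766968 [ 0.06 -0.04  0.03 -0.01  0.05 -0.03]
the job is handed in; nothing more can be done
None
```

The job is handed in at about 21.6 s: the canister stands upright on the cork mat, and the square jar is over the tongue to within about 0.3° by the wrist camera, with the gripper still closed on the hub at 25 N.

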